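Swap the spent reagent bottle in the carousel

ROBOT

A 7-joint arm with a two-finger parallel gripper is mounted at the origin on the work surface. World frame = base frame: x ahead of the robot, y to its left, z up, the work surface at z = 0. Lengths are in m, angles in rad, forces in N, time in s.
With the tool pointing down it reaches from about 0.4 to 0.85 m from the base axis. Payload 4.5 kg.
Tool frame: the origin (TCP) lies at the very end of the fingers, on their centre line; the grasp point (between the pads) lies bot.grip_depth behind it (bot.grip_depth is the distance from the TCP to the grasp point, in m); z points along the fingers, y is the direction in which the jaws open and shut (so a half turn about z gives the same grasp; the last joint's range is limited). The gripper opens to 85 mm and grips with 20 to 120 N. Pads are 22 mm wide; open, the fingers measure 114 mm over their backs; the gripper's body (76 mm by 85 mm) begins 54 mm behind the grasp point. The pads swing forward as they close: fully open they stand 13 mm farther back than shut.
Start: joints at [-1.138, 0.689, -0.195, 1.565, 0.157, 0.902, -0.215], TCP at [0.243, 0.576, 0.231] pointing down, gripper open.
Joint ranges: [-3.01, 3.01], [-0.46, 2.08], [-1.47, 1.51], [0.13, 2.56], [-1, 4.14], [0.04, 2.09], [-2.66, 2.66]. Speed limits (rad/s): [2.57, 2.57, 3.14, 3.14, 3.14, 3.14, 3.14].

INTERFACE

Orientations are given as a unit quaternion [x, y, z, w].
In Python, from cell import telemetry, optics, job, bot gives the robot as it stands.
- The arm moves only by the shell command python3 -m inch 'ROWS'. ROWS is JSON, a list of rows, each a list of 3 entries, a list of its own where there are three numbers: the shift along the world's x, y, z in mm, then the turn, a rotation vector about the world's x, y, z in rad, then the finger opening in mm, from 0 to 85.4. In form: [[[dx, dy, dz], [ax, ay, az], jaw], ...]. A call has 1 to 12 rows; each row shifts and turns the commanded pose from where the row before left it; what a row does not reach is not made up. A row lasts 1/10 s, in which the tool goes at most 50 mm and 8.59 degrees, less where a joint would pass 70% of its speed; a pose out of reach is approached as far as the arm can. A call with a gripper value outside its range is refused whole. The fingers move at their own pace and stop on an object; the grip force is fixed at half the most. Time passes only in rows, so rows that do not move let the fingers close. It gives the time, the measured TCP pose, the force and the opening at its end, in the units of the state.
- telemetry.observe(): the state, without advancing time (a new reading comes with each control period).
- optics.read_camera(name): name is "scene" or "top" or "wrist"; returns the picture (420x560x3 uint8, red, green, blue); there is no depth.
- optics.camera_info(name): a dict with "camera_matrix" (3x3 intrinsics, pixels), "k1" (the pictures are not rectified: a ray, as slopes to the right and down, at radius r is drawn at 1 + k1 r^2 times it, then the intrinsics apply), "cam_to_world" (4x4, takes a point from camera to world coordinates); the wrist camera has in their place "T_tool_cam" (4x4, takes a point from camera to tool coordinates, whose origin is the TCP and whose axes are the flange's). Camera axes: x right, y up, looking along -z (the intrinsics and any distortion apply to the point x, -y, -z); pixel columns grow to the right and rows downward; lengths in m; the calibration is good to about 2 mm. A picture is of the moment at which its call begins: read the wrist's pose just before it. camera_info takes no time and is no camera call.
- job.hand_in(): hands the job in, once; it reports no verdict.
The state is a dict: "clock": time; "qpos": joint angles; "joint_vel": joint speeds; "joint_efforts": joint torques, N m; "eef_pos": TCP position; "orientation": TCP orientation; "contact_force": force on the tool from outside, world axes, zero at the start; "ft_torque": the same for the moment, N m; "opening": opening from 0.0 (shut) to 1.0 (fully open).
Only numpy, scipy, OpenCV 4.12 (cv2) and the standard library are available. Lean on these libraries where they do the work, as an engineer would, in place of code of your own. Each camera call takes 0.05 s, during which the arm holds its last target.

TASK

The square bottle in the reagent carousel is spent. Turn the carousel by its top handle until that bottle stands in the middle of the front opening of the hold-down rail, lift it out and stand it upright in the steel tray, then set the fresh square bottle from the bench upright into the compartment you emptied, with that compartment still in the opening. Finally turn the carousel until the fresh bottle is fully under the rail; set the bottles down rather than dropping them, keep all the others upright in their compartments and leave the things on the bench where they are.

Things in the scene. Friction and masses are not known exactly. Their poses are not given: they have to be found in the camera images.
- spent_bottle: White reagent bottle, body 50 x 50 mm square (sides along x, y) and 86 mm tall, neck 28 mm wide, round grey fixed cap 36 mm across from 93 to 125 mm up (its top). Origin at the centre of its underside, z up. About 180 g. The only square bottle on the carousel; starts in one of the four compartments away from the front.
- fresh_bottle: White reagent bottle, body 50 x 50 mm square (sides along x, y) and 86 mm tall, neck 28 mm wide, round grey fixed cap 36 mm across from 93 to 125 mm up (its top). Origin at the centre of its underside, z up. About 260 g. Same shape as the spent one; starts on the bench, on the other side of the carousel from the tray.
- carousel: White turntable 310 mm across; origin on its vertical axis at bench height, x and y turn with it. Turns nearly a full turn either way, friction 0.1 N m, no detents, stays where left. Five open compartments, floor 25 mm above the bench, centres 100 mm from the axis at 36, 108, 180, 252, 324 degrees from x; dividing walls 4 mm thick, tops 60 mm up; rim lip to 40 mm.
- handle (a point): Grip point of the carousel's bar handle: on the axis, 180 mm above the bench. The bar is 76 mm long along the carousel's x, 16 mm thick along its y, and reaches from 153 to 197 mm above the bench. Nothing else stands higher than 176 mm near it.
- hold_down: Fixed carousel foot with a steel rail over the bottles. Origin on the axis at bench height; -x points out of the front opening, towards the robot. Rail: arc of 10 mm bar, radius 100 mm, 165 to 175 mm up, absent only within 55 degrees either side of the front, so bottles lift out only there. Posts 170 mm from the axis at 68, 140, 220, 292 degrees from the front, arms to the rail.
- front (a point): Middle of the front opening: on the compartment floor (25 mm above the bench), 100 mm from the carousel's axis along the -x of hold_down. A bottle within about 15 mm of it stands in the opening.
- tray: Fixed shallow steel tray for the spent bottle, 150 x 150 mm outside, walls 5 mm thick and 20 mm tall, floor 5 mm thick. Origin at the centre of its underside on the bench, x and y along its sides.
- round_bottle: Round white bottle, 56 mm across, 115 mm tall, on the carousel; at the start in the compartment in the front opening. Origin at the centre of its underside, z up. A bystander: stays upright in its own compartment and only rides round.
- squat_jar: Squat round white jar, 62 mm across, 70 mm tall, on the carousel. Origin at the centre of its underside, z up. A bystander: stays upright in its own compartment and only rides round.
- amber_bottle: Round amber glass bottle, 54 mm across, 105 mm tall, on the carousel. Origin at the centre of its underside, z up. A bystander: stays upright in its own compartment and only rides round.
- steel_can: Plain steel cylinder can, 48 mm across, 90 mm tall, on the carousel. Origin at the centre of its underside, z up. A bystander: stays upright in its own compartment and only rides round.
- bench_bottle: Round white bottle, 60 mm across, 150 mm tall, on the bench to the right of the carousel (-y). Origin at the centre of its underside, z up. A bystander, to be left where it stands.
- bench_jar: Round glass jar, 68 mm across, 80 mm tall, on the bench to the left of the carousel (+y). Origin at the centre of its underside, z up. A bystander, to be left where it stands.
- beaker: Open glass beaker, 70 mm across, 90 mm tall, on the bench at the far left (+y). Origin at the centre of its underside, z up. A bystander, to be left where it stands.

How it is judged:
By the outcome, as a careful person would: the job done as asked, in the order asked, and still so for the second after the job is handed in, with the robot touching nothing.
It also fails if it takes over 72 s, if anything falls off the work surface, if the arm or the gripper's body presses on something with over 40 N, if the wrist force passes 120 N, or if a joint passes its speed limit or range.

## Working session

There is one attempt and no reset: what is moved stays moved. The work goes in short steps, Python scripts to look and compute and a shell command to move; the robot and the scene stay as the last step left them, time stands still between calls to the robot, and variables do not carry over. Pictures are saved under pics/ and viewed, and the job is handed in when it is done.

```bash
mkdir -p pics; ls; python3 - <<'E'
from cell import telemetry, optics, job, bot
import cv2
s=telemetry.observe(); print({k:s[k] for k in('clock','eef_pos','orientation','opening','contact_force')}, bot.grip_depth)
for n in('scene','top','wrist'):
    print(n,optics.camera_info(n)); cv2.imwrite(f'pics/{n}0.png',optics.read_camera(n)[:,:,::-1])
E
```

```text
pics
{'clock': 0.0, 'eef_pos': array([0.24246172, 0.5753255 , 0.23047899]), 'orientation': array([ 1.98017791e-01,  9.80197980e-01, -9.26545495e-04, -1.24616960e-04]), 'opening': 0.9998907892836812, 'contact_force': array([-0.45033321, -0.29969939, -0.13746336])} 0.0187
scene {'camera_matrix': array([[430.64373999,   0.        , 278.95142348],
       [  0.        , 430.64373999, 214.31771017],
       [  0.        ,   0.        ,   1.        ]]), 'k1': -0.14007619983933484, 'cam_to_world': array([[-0.77609012, -0.54490713,  0.31742771,  0.91606922],
       [ 0.63048226, -0.65985767,  0.40875418,  0.54964843],
       [-0.01327596,  0.51736262,  0.85566329,  1.11638921],
       [ 0.        ,  0.        ,  0.        ,  1.        ]])}
top {'camera_matrix': array([[423.92185998,   0.        , 275.64582697],
       [  0.        , 423.92185998, 203.82859005],
       [  0.        ,   0.        ,   1.        ]]), 'k1': -0.08323760776965616, 'cam_to_world': array([[-0.0028708 ,  0.99750252, -0.07057257,  0.45215696],
       [-0.99996259, -0.00343937, -0.00793622,  0.0754403 ],
       [-0.00815913,  0.07054714,  0.99747508,  1.52864427],
       [ 0.        ,  0.        ,  0.        ,  1.        ]])}
wrist {'camera_matrix': array([[376.61865368,   0.        , 275.07579908],
       [  0.        , 376.61865368, 205.17638734],
       [  0.        ,   0.        ,   1.        ]]), 'k1': -0.0710025994835717, 'T_tool_cam': array([[-2.71750195e-04,  9.46453925e-01,  3.22838804e-01,
         8.25113313e-02],
       [ 9.99999959e-01,  2.27443091e-04,  1.74965887e-04,
        -9.31764444e-04],
       [ 9.21696955e-05,  3.22838839e-01, -9.46453948e-01,
        -1.42610780e-01],
       [ 0.00000000e+00,  0.00000000e+00,  0.00000000e+00,
         1.00000000e+00]])}
```

View pics/top0.png

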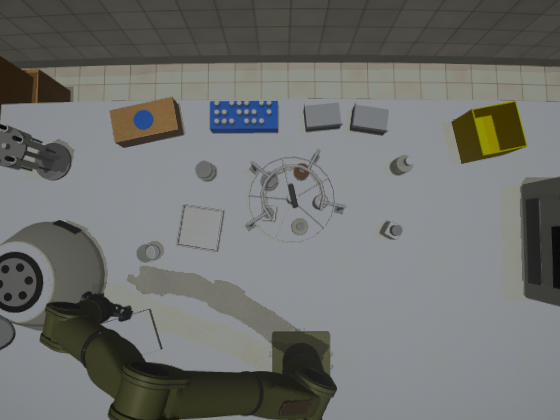

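View pics/scene0.png

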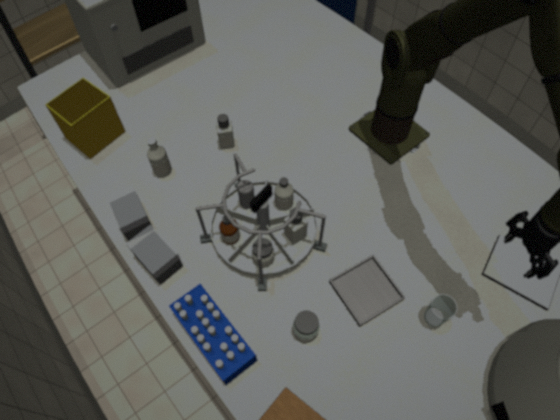

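View pics/wrist0.png

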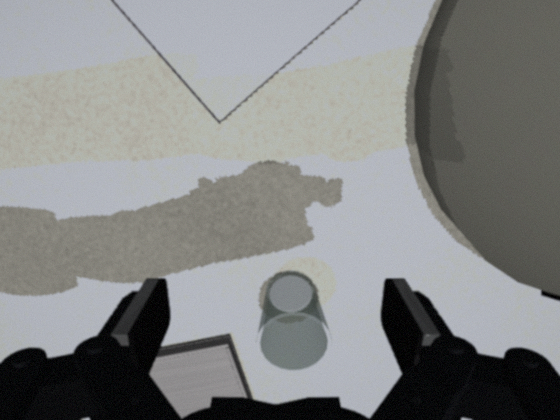

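The top view shows the carousel at about (292,199), the tray at (201,228), the fresh bottle at (392,230) and the spent bottle at about (268,213), front-left. Next I'll enlarge it and measure.

```bash
cat > h.py <<'E'
import numpy as np, cv2
from cell import telemetry, optics, job, bot
from scipy.spatial.transform import Rotation as R
def cam(n):
    i=optics.camera_info(n)
    if n=='wrist':
        s=telemetry.observe(); T=np.eye(4); T[:3,:3]=R.from_quat(s['orientation']).as_matrix(); T[:3,3]=s['eef_pos']
        M=T@i['T_tool_cam']
    else: M=i['cam_to_world']
    return i['camera_matrix'],i['k1'],M
def ray(c,uv):
    K,k,M=c
    d=np.array([(uv[0]-K[0,2])/K[0,0],(uv[1]-K[1,2])/K[1,1]]); rd=np.hypot(*d); r=rd
    for _ in range(30): r=rd/(1+k*r*r)
    if rd>0: d=d*r/rd
    return M[:3,3],M[:3,:3]@np.array([d[0],-d[1],-1])
def pl(c,uv,z):
    o,v=ray(c,uv); return o+v*(z-o[2])/v[2]
def pr(c,P):
    K,k,M=c; p=M[:3,:3].T@(np.asarray(P,float)-M[:3,3]); a=p[0]/-p[2]; b=-p[1]/-p[2]; f=1+k*(a*a+b*b)
    return np.array([K[0,0]*a*f+K[0,2],K[1,1]*b*f+K[1,2]])
def snap(n,name,crop=None,s=1):
    c=cam(n); im=optics.read_camera(n)[:,:,::-1].copy(); cv2.imwrite(f'pics/{name}_raw.png',im)
    if crop: x0,y0,x1,y1=crop; im=im[y0:y1,x0:x1]
    cv2.imwrite(f'pics/{name}.png',cv2.resize(im,None,fx=s,fy=s,interpolation=cv2.INTER_CUBIC)); return c
E
python3 - <<'E'
import cv2
a=cv2.imread('pics/top0.png')
cv2.imwrite('pics/t0a.png',cv2.resize(a[140:265,225:355],None,fx=6,fy=4.8*6/4.8*0.8,interpolation=2))
cv2.imwrite('pics/t0a.png',cv2.resize(a[145:255,235:355],None,fx=5,fy=5,interpolation=2))
cv2.imwrite('pics/t0b.png',cv2.resize(a[200:260,360:420],None,fx=8,fy=8,interpolation=2))
cv2.imwrite('pics/t0c.png',cv2.resize(a[195:260,170:235],None,fx=8,fy=8,interpolation=2))
b=cv2.imread('pics/scene0.png')
cv2.imwrite('pics/s0a.png',cv2.resize(b[150:295,190:340],None,fx=4,fy=4,interpolation=2))
E
```

```text
(no output)
```

View pics/t0a.png

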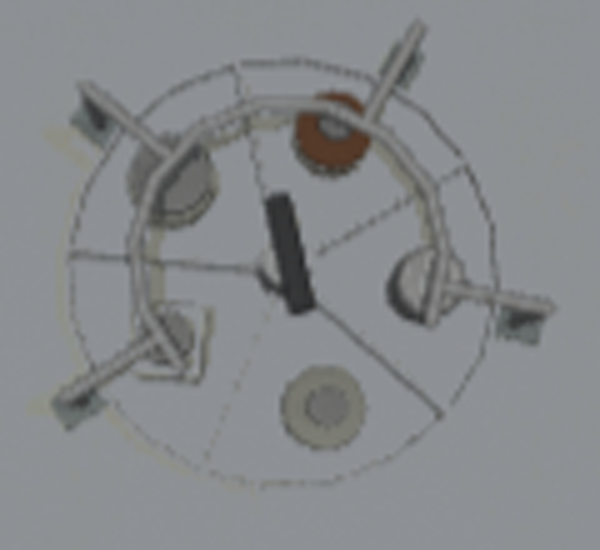

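View pics/t0b.png

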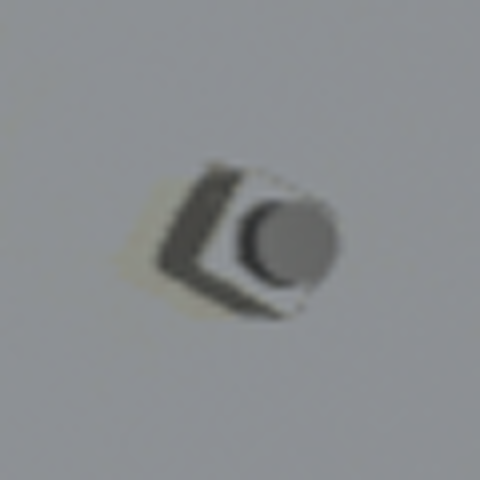

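View pics/t0c.png

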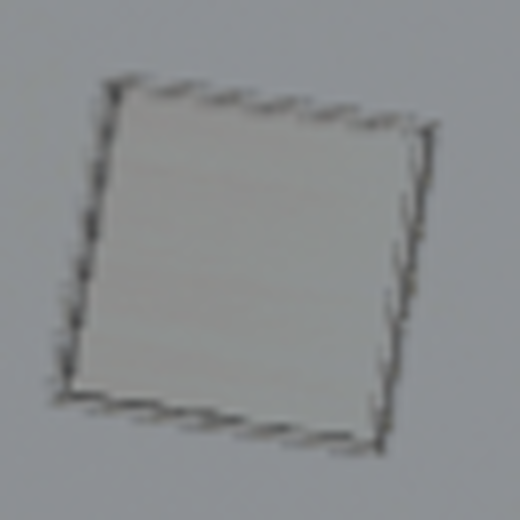

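View pics/s0a.png

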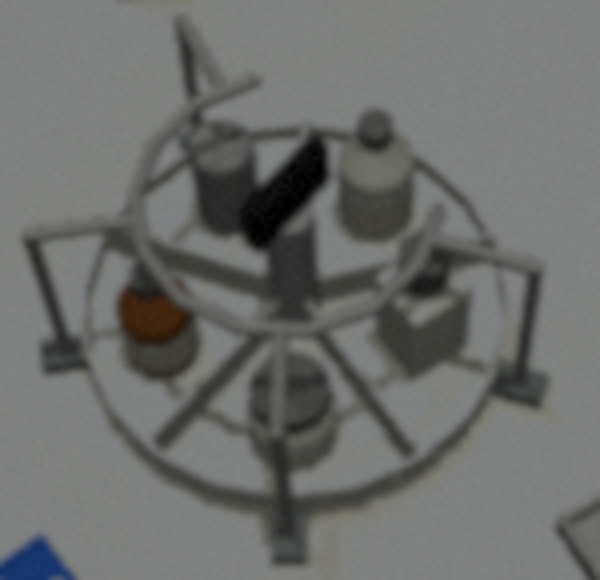

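```bash
python3 - <<'E'
from h import *
t=cam('top'); im=cv2.imread('pics/top0.png'); g=cv2.cvtColor(im,cv2.COLOR_BGR2GRAY)
c0=np.array([235,145])
# handle
m=((g<70)*255).astype(np.uint8); m[:175]=0;m[220:]=0;m[:,:280]=0;m[:,305:]=0
cn=max(cv2.findContours(m,0,2)[0],key=cv2.contourArea); r=cv2.minAreaRect(cn); print(r)
box=cv2.boxPoints(r); W=[pl(t,b,.197) for b in box]; print('handle',np.mean(W,0)); 
for i in range(4):
  d=W[i]-W[i-1]; print(np.linalg.norm(d[:2]),np.degrees(np.arctan2(d[1],d[0])))
# wall outer ends at rim (z .06 wall / .04 rim)
rim=[(238,65),(465,165),(440,412),(205,462),(70,255),(330,62),(495,290),(120,405),(265,484),(350,475),(80,200),(160,100),(420,105)]
P=np.array([pl(t,np.array(p)/5+c0,.04)[:2] for p in rim])
A=np.c_[2*P,np.ones(len(P))]; s=np.linalg.lstsq(A,(P**2).sum(1),rcond=None)[0]; C=s[:2]; print('rim',C,np.sqrt(s[2]+C@C))
for n,p in zip(['w']*5,rim): 
  q=pl(t,np.array(p)/5+c0,.05)[:2]-C; print('wall',np.degrees(np.arctan2(q[1],q[0])),np.hypot(*q))
for n,p,z in[('post1',(78,408),.0),('p2',(92,122),0),('p3',(405,68),0),('p4',(522,325),0),('rail1',(185,375),.175),('rail2',(432,322),.175),('spentcap',(175,335),.15),('round',(326,406),.14),('arm1',(62,397),.17),('arm2',(85,88),.17),('arm3',(418,27),.17),('arm4',(550,305),.17)]:
  q=pl(t,np.array(p)/5+c0,z)[:2]; d=q-C; print(n,q,np.degrees(np.arctan2(d[1],d[0]))%360,np.hypot(*d))
print('fresh',pl(t,(396.9,230.3),.125))
c=np.array([360,200]);F=[pl(t,np.array(p)/8+c,.086) for p in[(243,170),(197,262),(290,318)]]
for i in(1,2): d=F[i]-F[i-1]; print('fresh edge',np.linalg.norm(d),np.degrees(np.arctan2(d[1],d[0])))
c=np.array([170,195]);F=[pl(t,np.array(p)/8+c,.02) for p in[(112,78),(432,125),(383,450),(60,398)]]; print('tray',np.mean(F,0))
for i in range(4): d=F[i]-F[i-1]; print(np.linalg.norm(d),np.degrees(np.arctan2(d[1],d[0])))
# scene check
sc=cam('scene');print('scene pred handle',pr(sc,[*C,.197]))
s=telemetry.observe(); print(R.from_quat(s['orientation']).as_matrix().round(3),s['qpos'])
E
```

```text
((292.2117614746094, 195.45294189453125), (23.320026397705078, 5.64019250869751), 77.47119140625)
handle [0.57274149 0.03373495 0.197     ]
0.07377100349946483 12.184402177224399
0.01783230748257906 -77.60527707458625
0.07378545268225939 -167.8708809897399
0.01776106708676324 102.34906517595836
rim [0.57518928 0.03079222] 0.14998265294755095
wall 12.347729723512339 0.14693148318929086
wall -60.63033893585849 0.14667809389045425
wall -133.07818305152125 0.14835285774833923
wall 157.72205991858928 0.14644302977153745
wall 86.40392385534709 0.15001117864163277
post1 [0.47832499 0.17813281] 123.32162043182944 0.17632905997462264
p2 [0.68623588 0.1682278 ] 51.062127203645126 0.1766914978128067
p3 [ 0.72511703 -0.06000665] 328.8001683109085 0.1752791093885073
p4 [ 0.53715803 -0.1427351 ] 257.6381822768277 0.17764602113673839
rail1 [0.49620103 0.09800128] 139.60640151765128 0.10371210521685642
rail2 [ 0.52955924 -0.06009104] 243.34000385947564 0.10169497571958518
spentcap [0.52308524 0.10487147] 125.12084263613686 0.0905680189474773
round [0.47674839 0.00635816] 193.93970227343934 0.10142796447134171
arm1 [0.48248645 0.17698758] 122.37888119054743 0.173109491549292
arm2 [0.68246957 0.16248532] 50.83293205121265 0.1698591566520087
arm3 [ 0.72168488 -0.05369928] 330.0257540794201 0.1691146830741998
arm4 [ 0.54051588 -0.13669489] 258.30377579528465 0.17103852519140889
fresh [ 0.46194514 -0.31584436  0.125     ]
fresh edge 0.04417104231522368 152.26113582808742
fresh edge 0.0463341745470228 -121.29290077063813
tray [0.47407463 0.35489798 0.02      ]
0.14469570623072364 -8.708442549460358
0.14586434998402276 -98.48392169651098
0.14604205222620614 171.65325000976705
0.14678717672502994 80.99027829417201
scene pred handle [259.36786936 193.92110123]
[[-0.922  0.388 -0.   ]
 [ 0.388  0.922 -0.001]
 [-0.    -0.001 -1.   ]] [-1.13816522  0.68978065 -0.1945252   1.56609895  0.15730672  0.90249083
 -0.21511849]
```

```bash
python3 -m inch '[[[10,-18,4],[0,0,-0.12],85],[[17,-27,4],[0,0,-0.12],85],[[17,-27,4],[0,0,-0.12],85],[[17,-27,4],[0,0,-0.12],85],[[17,-27,4],[0,0,-0.12],85],[[17,-27,4],[0,0,-0.12],85],[[17,-27,4],[0,0,-0.12],85],[[17,-27,4],[0,0,-0.12],85],[[17,-27,4],[0,0,-0.12],85],[[17,-27,4],[0,0,-0.12],85]]'; python3 -c "
from h import *
s=telemetry.observe(); M=R.from_quat(s['orientation']).as_matrix();print(s['eef_pos'],M.round(3)[:,1],s['qpos'].round(2),np.degrees(np.arctan2(M[1,1],M[0,1])))"
```

```text
clock: 1.15
eef_pos: [0.4061, 0.3137, 0.2714]
orientation: [0.719, 0.695, -0.0, -0.0]
contact_force: [0.3, -0.5, 0.5]
opening: 0.997
[0.40605372 0.31374937 0.27138487] [ 0.999 -0.033 -0.   ] [-0.83  0.49  0.13  1.86 -0.09  0.8  -0.69] -1.8772894012777914
```

```bash
python3 -m inch '[[[16,-27,0],[0,0,-0.12],85],[[16,-27,0],[0,0,-0.12],85],[[16,-27,0],[0,0,-0.12],85],[[16,-27,0],[0,0,-0.12],85],[[16,-27,0],[0,0,-0.12],85],[[16,-27,0],[0,0,-0.12],85],[[16,-27,0],[0,0,-0.12],85],[[16,-27,0],[0,0,-0.12],85],[[16,-26,0],[0,0,-0.12],85],[[12,-20,0],[0,0,-0.12],85],[[12,-20,0],[0,0,-0.12],85],[[0,0,0],[0,0,0],85]]'; python3 - <<'E'
from h import *
s=telemetry.observe(); M=R.from_quat(s['orientation']).as_matrix();print(s['eef_pos'],s['qpos'].round(2),np.degrees(np.arctan2(M[1,1],M[0,1])))
snap('wrist','w1'); snap('top','t1',(235,145,355,255),5)
E
```

```text
clock: 2.35
eef_pos: [0.5748, 0.029, 0.2713]
orientation: [0.994, 0.108, 0.0, 0.002]
contact_force: [-0.3, -0.4, 0.6]
opening: 0.992
[0.57481316 0.0290409  0.27126284] [-0.42  0.62  0.5   1.69 -0.35  0.92 -1.14] -77.62580302953353
```

View pics/w1.png

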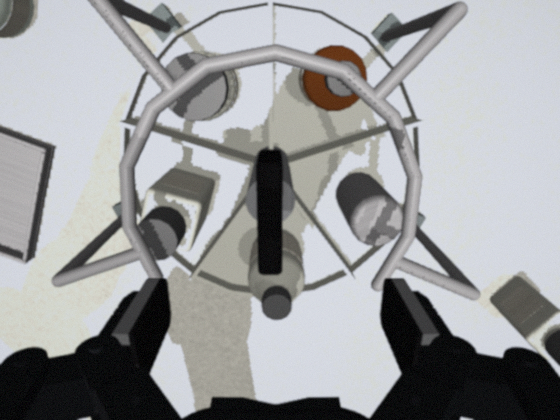

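Wrist view: the handle bar runs vertically from (271,150) to (270,273), the spent bottle's cap is at (166,232), and the rail ends are at (158,278) and (378,287).

```bash
python3 - <<'E'
from h import *
w=cam('wrist'); im=cv2.imread('pics/w1_raw.png'); g=cv2.cvtColor(im,cv2.COLOR_BGR2GRAY)
m=((g<35)*255).astype(np.uint8); m[:140]=0;m[285:]=0;m[:,:245]=0;m[:,300:]=0
cn=max(cv2.findContours(m,0,2)[0],key=cv2.contourArea); x=cn[:,0]; print(x.min(0),x.max(0))
print(cv2.minAreaRect(cn))
W=[pl(w,p,.197) for p in cv2.boxPoints(cv2.minAreaRect(cn))]; print(np.mean(W,0))
for i in range(4):
  d=W[i]-W[i-1]; print(np.linalg.norm(d[:2]),np.degrees(np.arctan2(d[1],d[0])))
C=np.array([.574,.032])
for n,p,z in[('spent',(166,232),.15),('round',(277,302),.14),('r1',(158,275),.17),('r2',(376,284),.17),('a1',(57,281),.17),('a2',(100,-1),.17),('a3',(462,8),.17),('a4',(475,294),.17)]:
  q=pl(w,p,z)[:2]; d=q-C; print(n,q,np.degrees(np.arctan2(d[1],d[0]))%360,np.hypot(*d))
E
```

```text
[256 150] [282 273]
((269.0, 211.5), (123.0, 26.0), 90.0)
[0.57557044 0.03622839 0.197     ]
0.08024160352274702 11.83930426420402
0.015058232906695673 -77.23762071878491
0.08022029055909172 -166.87335350065675
0.01686093998021329 102.80492698703596
spent [0.52751425 0.10675174] 121.87617999511885 0.08802697361473263
round [0.47971332 0.00897578] 193.72271274145163 0.0970571612675114
r1 [0.50158201 0.10400547] 135.1636550126256 0.10212321887387088
r2 [ 0.52992688 -0.05474754] 243.06661101025946 0.09730146462138466
a1 [0.47809147 0.17933579] 123.06219624385729 0.17580181934670022
a2 [0.67703055 0.16230508] 51.667031469680914 0.1661165480335219
a3 [ 0.72030215 -0.0497555 ] 330.8029873778076 0.167595583654121
a4 [ 0.53751342 -0.13276799] 257.51378910125266 0.16875947344300002
```

```bash
python3 -m inch '[[[-1,4,-20],[0,0,0],85],[[0,0,-25],[0,0,0],60],[[0,0,-25],[0,0,0],50],[[0,0,-22],[0,0,0],40],[[0,0,-15],[0,0,0],40],[[0,0,0],[0,0,0],30],[[0,0,0],[0,0,0],20],[[0,0,0],[0,0,0],10],[[0,0,0],[0,0,0],10],[[0,0,0],[0,0,0],10],[[0,0,0],[0,0,0],10]]'
```

```text
clock: 3.55
eef_pos: [0.5727, 0.0319, 0.1646]
orientation: [0.994, 0.11, 0.0, 0.003]
contact_force: [2.8, -11.3, -9.8]
opening: 0.182
```

```bash
python3 -m inch '[[[0,-2,0],[0,0,0],10],[[0,0,0],[0,0,0.05],10],[[0,0,0],[0,0,0.1],10],[[0,0,0],[0,0,0.1],10],[[0,0,0],[0,0,0.1],10]]';python3 -m inch '[[[0,0,0],[0,0,0.1],10],[[0,0,0],[0,0,0.1],10],[[0,0,0],[0,0,0.1],10],[[0,0,0],[0,0,0.1],10],[[0,0,0],[0,0,0.1],10]]'
```

```text
clock: 4.05
eef_pos: [0.5727, 0.032, 0.1646]
orientation: [0.959, 0.284, -0.0, 0.002]
contact_force: [1.9, -7.4, -8.4]
opening: 0.179
clock: 4.55
eef_pos: [0.5726, 0.0321, 0.1646]
orientation: [0.859, 0.512, -0.001, 0.002]
contact_force: [1.7, -6.1, -8.4]
opening: 0.178
```

```bash
python3 -m inch '[[[0,0,0],[0,0,0.1],10],[[0,0,0],[0,0,0.1],10],[[0,0,0],[0,0,0.1],10],[[0,0,0],[0,0,0.065],10],[[0,0,0],[0,0,0],10],[[0,0,0],[0,0,0],10]]'; python3 - <<'E'
from h import *
snap('wrist','w2'); snap('top','t2',(235,145,355,255),5)
E
```

```text
clock: 5.15
eef_pos: [0.5725, 0.0321, 0.1646]
orientation: [0.753, 0.658, -0.001, 0.001]
contact_force: [1.1, -5.9, -7.1]
opening: 0.181
```

View pics/w2.png

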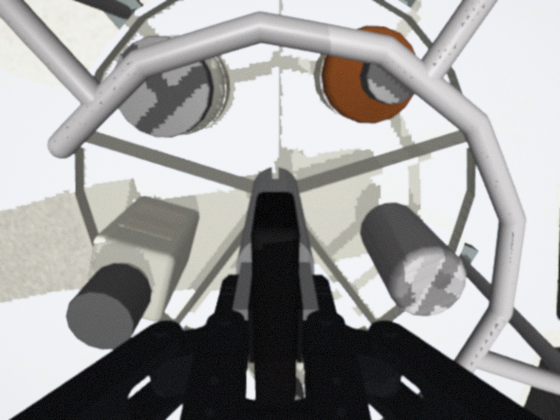

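View pics/t2.png

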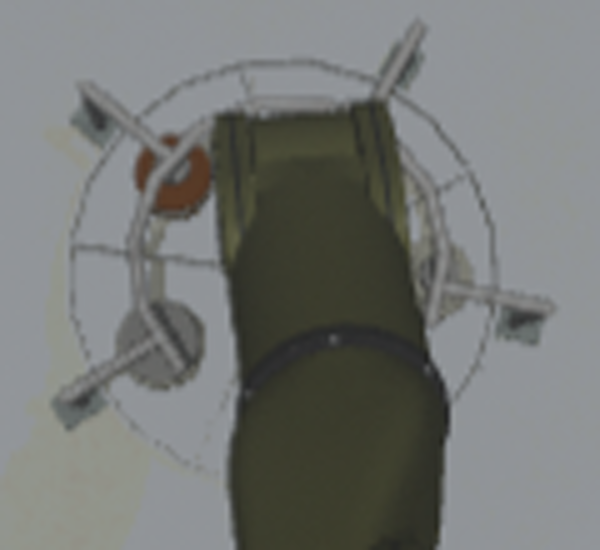

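The spent bottle's cap is at about (101,305) in the wrist view, clear of the rail. Measuring it.

```bash
python3 - <<'E'
from h import *
w=cam('wrist'); C=telemetry.observe()['eef_pos'][:2]; print(C)
for n,p,z in[('spent',(101,306),.15),('railend',(63,145),.17)]:
  q=pl(w,p,z)[:2]; d=q-C; print(n,q,np.degrees(np.arctan2(d[1],d[0]))%360,np.hypot(*d))
sc=cam('scene'); 
q=[C[0]+.1*np.cos(np.radians(190.5)),C[1]+.1*np.sin(np.radians(190.5))];print('front',q,pr(sc,[*q,.15]))
snap('scene','s2',(190,150,340,295),4)
E
```

```text
[0.57251882 0.03210738]
spent [0.48385847 0.01935583] 188.18442491099682 0.08957265032835755
railend [0.50230738 0.10124781] 135.4403431511611 0.09853956169360269
front [np.float64(0.47419332850435686), np.float64(0.013883825841146634)] [285.47142554 180.09988839]
```

View pics/s2.png

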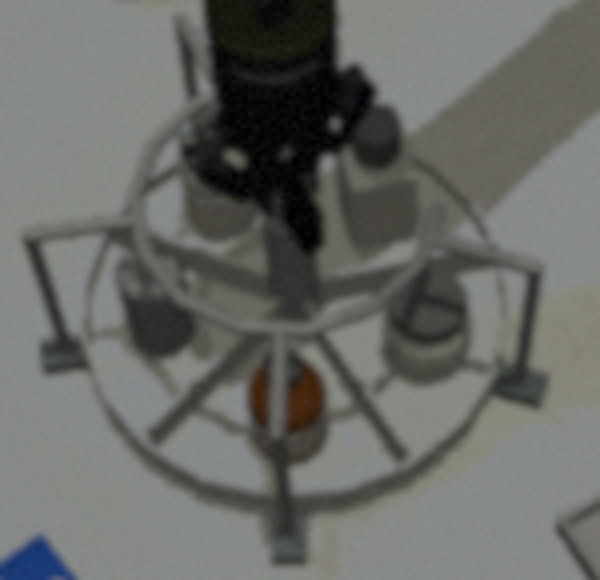

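```bash
python3 - <<'E'
from h import *
sc=cam('scene')
im=cv2.imread('pics/s2.png'); cv2.imwrite('pics/s2z.png',cv2.resize(im[80:270,310:450],None,fx=4,fy=3,interpolation=2)[:600])
for p in[(378,118),(378,122)]: print(pl(sc,np.array(p)/4+[190,150],.15))
# round bottle before (cap top z=.14?) check calibration with known scene0 spent bottle
E
```

```text
[0.47496188 0.01060506 0.15      ]
[0.47711845 0.01322254 0.15      ]
```

View pics/s2z.png

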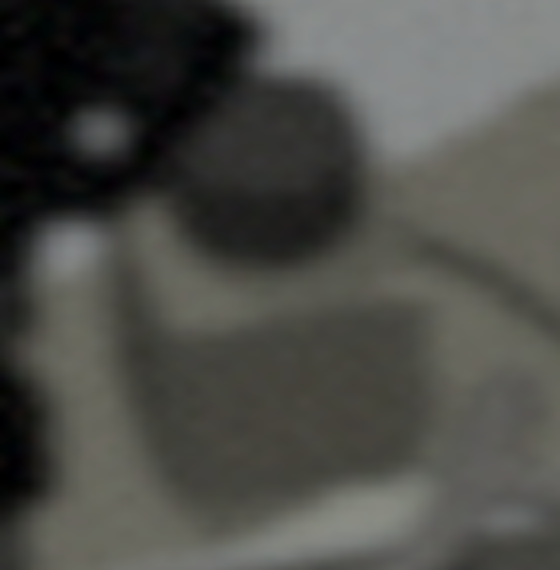

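```bash
python3 -m inch '[[[0,0,0],[0,0,0],40],[[0,0,0],[0,0,0],60],[[0,0,0],[0,0,0],60],[[0,0,20],[0,0,0],60],[[0,0,40],[0,0,0],60],[[0,0,30],[0,0,0],60],[[-30,-5,15],[0,0,0],60],[[-35,-5,0],[0,0,0],60],[[-27,-5,0],[0,0,0],60],[[0,0,0],[0,0,0],60],[[0,0,0],[0,0,0],60]]'; python3 - <<'E'
from h import *
s=telemetry.observe();print(s['qpos'].round(2))
snap('wrist','w3'); snap('scene','s3',(190,150,340,295),4)
E
```

```text
clock: 6.4
eef_pos: [0.481, 0.0205, 0.2701]
orientation: [0.752, 0.659, 0.001, 0.0]
contact_force: [0.2, 0.1, 0.4]
opening: 0.706
[-0.19  0.45  0.07  1.95 -0.05  0.75 -0.22]
```

View pics/w3.png

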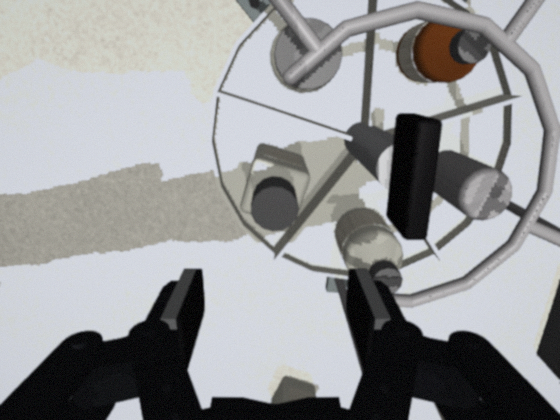

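View pics/s3.png

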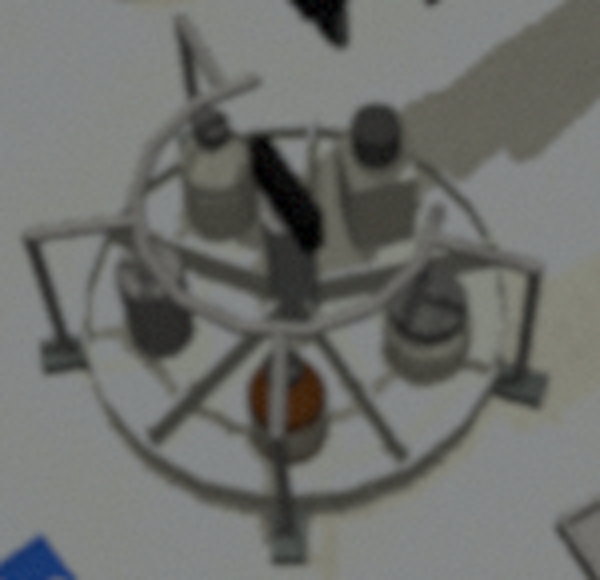

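```bash
python3 - <<'E'
from h import *
im=cv2.imread('pics/w3_raw.png'); z=cv2.resize(im[130:250,220:340],None,fx=4,fy=4,interpolation=2); z=cv2.convertScaleAbs(z,alpha=2); cv2.imwrite('pics/w3z.png',z)
E
```

```text
(no output)
```

View pics/w3z.png

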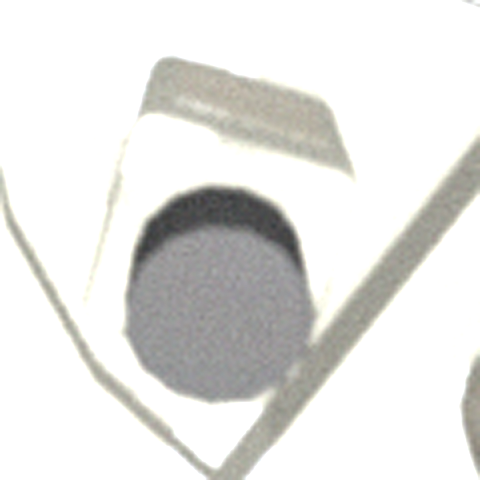

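```bash
python3 - <<'E'
from h import *
w=cam('wrist');sc=cam('scene');C=np.array([.5727,.032])
for q in(pl(w,(275,208.5),.15),pl(sc,np.array([376,120])/4+[190,150],.15)):
  d=q[:2]-C;print(q,np.degrees(np.arctan2(d[1],d[0]))%360,np.hypot(*d))
# yaw of body top edge
a,b=[pl(w,np.array(p)/4+[220,130],.111) for p in[(145,115),(350,178)]];d=b-a;print(np.linalg.norm(d),np.degrees(np.arctan2(d[1],d[0])))
print(telemetry.observe()['eef_pos'])
E
```

```text
[0.48134554 0.01071553 0.15      ] 193.11524335897033 0.09380120499095757
[0.47710304 0.01103569 0.15      ] 192.3690989453624 0.09786869314651442
0.0440060473357445 -25.017139715137557
[0.48208279 0.02057981 0.26970832]
```

```bash
python3 -m inch '[[[-1,-5,-10],[0,0,0],62],[[-1,-4,-30],[0,0,0],62],[[0,0,-30],[0,0,0],62],[[0,0,-30],[0,0,0],62],[[0,0,-25],[0,0,0],62],[[0,0,-15],[0,0,0],62],[[0,0,-10],[0,0,0],62]]'; python3 -m inch '[[[0,0,0],[0,0,0],50],[[0,0,0],[0,0,0],40],[[0,0,0],[0,0,0],30],[[0,0,0],[0,0,0],20],[[0,0,0],[0,0,0],20],[[0,0,0],[0,0,0],20]]'; python3 - <<'E'
from h import *
snap('scene','s4',(190,120,340,265),4)
E
```

```text
clock: 7.2
eef_pos: [0.4783, 0.0107, 0.1172]
orientation: [0.753, 0.659, -0.001, -0.001]
contact_force: [-0.4, 0.1, 1.1]
opening: 0.725
clock: 7.8
eef_pos: [0.4793, 0.011, 0.1199]
orientation: [0.753, 0.659, 0.001, 0.0]
contact_force: [0.2, -0.5, 4.4]
opening: 0.402
```

View pics/s4.png

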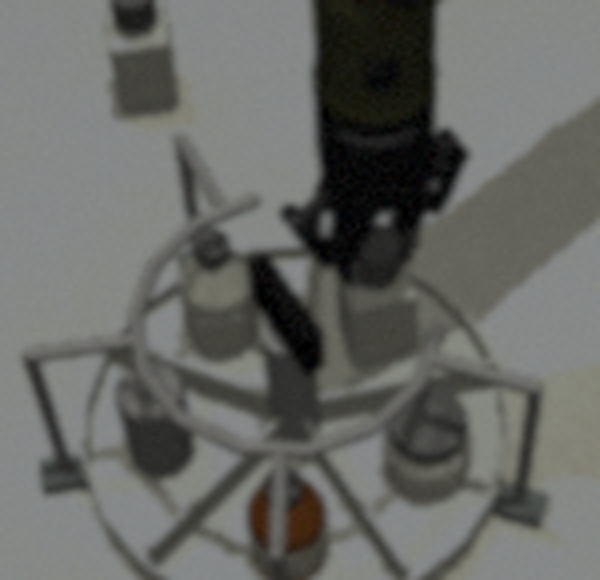

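```bash
python3 -m inch '[[[0,0,8],[0,0,0],20],[[0,0,20],[0,0,0],20],[[0,0,35],[0,0,0],20],[[0,0,40],[0,0,0],20],[[0,0,40],[0,0,0],20],[[0,0,35],[0,0,0],20],[[0,0,20],[0,0,0],20]]'; python3 -m inch '[[[0,20,0],[0,0,0],20],[[0,35,0],[0,0,0],20],[[0,40,0],[0,0,0],20],[[0,40,0],[0,0,0],20],[[0,40,0],[0,0,0],20],[[-1,40,0],[0,0,0],20],[[-1,40,0],[0,0,0],20],[[-1,40,0],[0,0,0],20],[[-1,30,0],[0,0,0],20],[[-1,15,0],[0,0,0],20],[[0,4,0],[0,0,0],20],[[0,0,0],[0,0,0],20]]'; python3 - <<'E'
from h import *
snap('scene','s5'); snap('top','t5',(150,145,360,295),3)
E
```

```text
clock: 8.55
eef_pos: [0.4789, 0.0109, 0.3203]
orientation: [0.753, 0.658, 0.001, 0.001]
contact_force: [0.0, -0.0, -3.6]
opening: 0.407
clock: 9.75
eef_pos: [0.4737, 0.3535, 0.3171]
orientation: [0.753, 0.658, -0.001, 0.001]
contact_force: [-0.1, 0.3, -1.9]
opening: 0.405
```

View pics/s5.png

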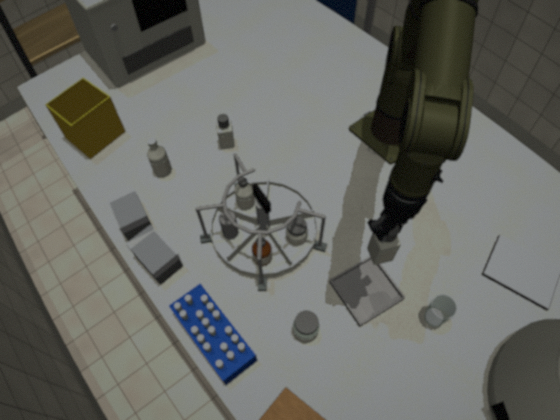

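View pics/t5.png

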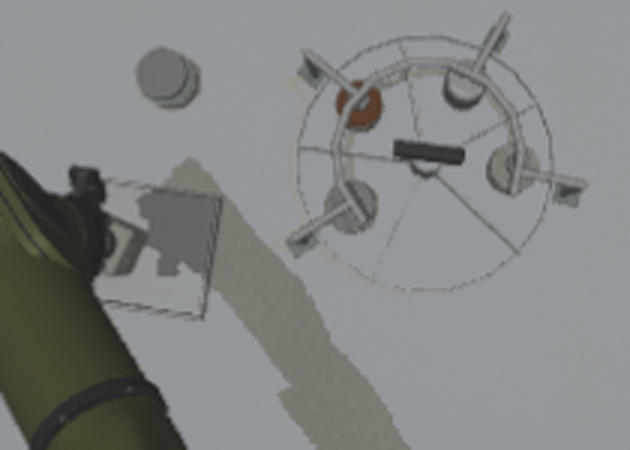

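The bottle hangs upright over the tray in both views. Lowering it.

```bash
python3 -m inch '[[[0,0,-20],[0,0,0],20],[[0,0,-40],[0,0,0],20],[[0,0,-40],[0,0,0],20],[[0,0,-40],[0,0,0],20],[[0,0,-35],[0,0,0],20],[[0,0,-15],[0,0,0],20],[[0,0,-10],[0,0,0],20],[[0,0,-6],[0,0,0],20],[[0,0,-3],[0,0,0],20],[[0,0,-2],[0,0,0],20],[[0,0,0],[0,0,0],20]]'
```

```text
clock: 10.95
eef_pos: [0.4741, 0.3552, 0.1069]
orientation: [0.753, 0.659, 0.001, 0.0]
contact_force: [0.5, 0.1, -2.1]
opening: 0.404
```

```bash
python3 -m inch '[[[0,0,-2],[0,0,0],20],[[0,0,-2],[0,0,0],20],[[0,0,-1],[0,0,0],20],[[0,0,0],[0,0,0],20]]';python3 -m inch '[[[0,0,-1],[0,0,0],20],[[0,0,0],[0,0,0],20]]'
```

```text
clock: 11.35
eef_pos: [0.4736, 0.355, 0.1012]
orientation: [0.752, 0.659, -0.0, 0.0]
contact_force: [0.2, -0.2, -2.0]
opening: 0.4
clock: 11.55
eef_pos: [0.4736, 0.3549, 0.1002]
orientation: [0.753, 0.659, -0.0, 0.0]
contact_force: [0.6, -0.5, -3.6]
opening: 0.401
```

```bash
python3 -m inch '[[[0,0,-1],[0,0,0],20],[[0,0,0],[0,0,0],20]]';python3 -m inch '[[[0,0,-1],[0,0,0],20],[[0,0,0],[0,0,0],20]]'
```

```text
clock: 11.75
eef_pos: [0.4738, 0.355, 0.1]
orientation: [0.753, 0.658, 0.0, 0.0]
contact_force: [-0.8, -0.4, 5.3]
opening: 0.407
clock: 11.95
eef_pos: [0.4738, 0.3551, 0.1]
orientation: [0.753, 0.659, 0.0, -0.0]
contact_force: [-2.8, -1.3, 12.5]
opening: 0.406
```

```bash
python3 -m inch '[[[0,0,1],[0,0,0],38],[[0,0,0],[0,0,0],45],[[0,0,0],[0,0,0],60],[[0,0,0],[0,0,0],62],[[0,0,20],[0,0,0],62],[[0,0,40],[0,0,0],62],[[0,0,40],[0,0,0],62],[[0,0,35],[0,0,0],62],[[0,-20,25],[0,0,-0.03],62],[[0,-40,10],[0,0,-0.05],62],[[0,-40,0],[0,0,-0.05],62],[[0,-40,0],[0,0,-0.05],62]]';python3 -m inch '[[[-1,-40,0],[0,0,-0.05],62],[[-1,-40,0],[0,0,-0.05],62],[[-1,-40,0],[0,0,-0.05],62],[[-1,-40,0],[0,0,-0.05],62],[[-1,-40,0],[0,0,-0.05],62],[[-1,-40,0],[0,0,-0.05],62],[[-1,-40,0],[0,0,-0.05],62],[[-1,-40,0],[0,0,-0.05],62],[[-1,-40,0],[0,0,-0.05],62],[[-1,-40,0],[0,0,-0.05],62],[[-1,-40,0],[0,0,-0.02],62],[[-1,-30,0],[0,0,0],62]]'; python3 -m inch '[[[0,-20,0],[0,0,0],62],[[0,-10,0],[0,0,0],62],[[0,0,0],[0,0,0],62]]'; python3 - <<'E'
from h import *
s=telemetry.observe();print(s['qpos'].round(2),s['eef_pos'])
snap('wrist','w6');print(telemetry.observe()['eef_pos']); snap('scene','s6'); snap('top','t6',(150,145,360,295),3)
E
```

```text
clock: 13.15
eef_pos: [0.4737, 0.2137, 0.2698]
orientation: [0.809, 0.588, 0.001, 0.0]
contact_force: [0.6, -0.2, 0.2]
opening: 0.728
clock: 14.35
eef_pos: [0.461, -0.2579, 0.2693]
orientation: [0.933, 0.359, -0.0, 0.001]
contact_force: [0.4, 0.6, -0.4]
opening: 0.726
clock: 14.65
eef_pos: [0.4614, -0.2861, 0.2691]
orientation: [0.933, 0.36, -0.0, 0.0]
contact_force: [-0.7, 0.7, 0.1]
opening: 0.722
[ 0.33  0.54  0.23  1.78 -0.15  0.84 -0.21] [ 0.46137263 -0.28607405  0.26914382]
[ 0.46163528 -0.28445802  0.26907354]
```

View pics/w6.png

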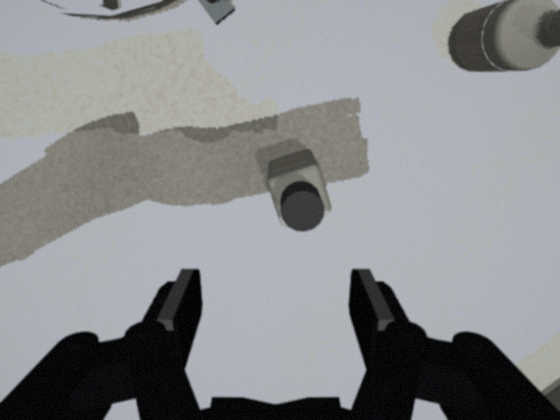

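View pics/t6.png

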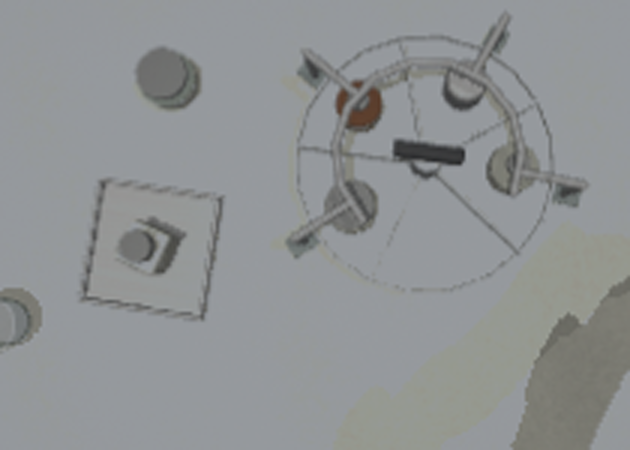

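View pics/s6.png

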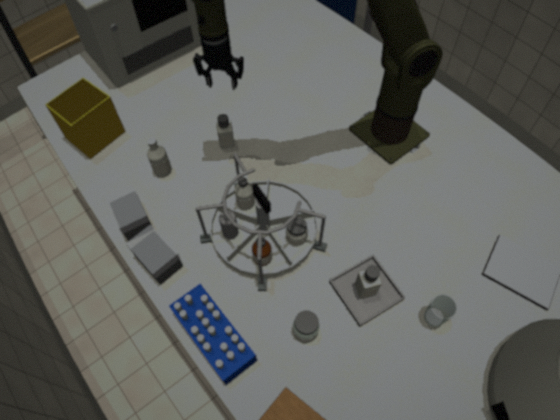

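The spent bottle is standing in the tray and the front compartment is empty. The fresh cap's top is at about (302,207) in the wrist view.

```bash
python3 - <<'E'
from h import *
w=cam('wrist');sc=cam('scene');t=cam('top')
im=cv2.imread('pics/w6_raw.png'); g=cv2.cvtColor(im,cv2.COLOR_BGR2GRAY)[160:250,250:350]
z=cv2.convertScaleAbs(cv2.resize(im[130:250,240:360],None,fx=4,fy=4,interpolation=2),alpha=2); cv2.imwrite('pics/w6z.png',z)
s=cv2.imread('pics/s6_raw.png'); cv2.imwrite('pics/s6z.png',cv2.resize(s[100:160,195:255],None,fx=8,fy=8,interpolation=2))
print(pl(w,(302.5,207.5),.125))
# handle yaw from top
g=cv2.cvtColor(cv2.imread('pics/t6_raw.png'),cv2.COLOR_BGR2GRAY); m=((g<70)*255).astype(np.uint8); m[:185]=0;m[210:]=0;m[:,:275]=0;m[:,312:]=0
r=cv2.minAreaRect(max(cv2.findContours(m,0,2)[0],key=cv2.contourArea)); W=[pl(t,b,.197) for b in cv2.boxPoints(r)];print('handle',np.mean(W,0),[np.degrees(np.arctan2(*(W[i]-W[i-1])[1::-1])).round(1) for i in range(4)])
E
```

```text
[ 0.46491054 -0.31162457  0.125     ]
handle [0.57205487 0.03173059 0.197     ] [np.float64(82.2), np.float64(-7.8), np.float64(-97.8), np.float64(172.0)]
```

View pics/w6z.png

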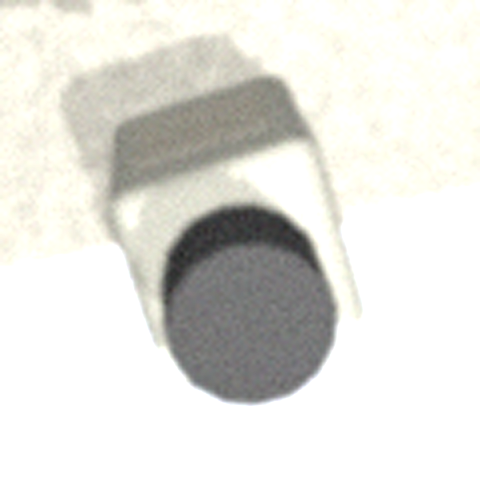

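View pics/s6z.png

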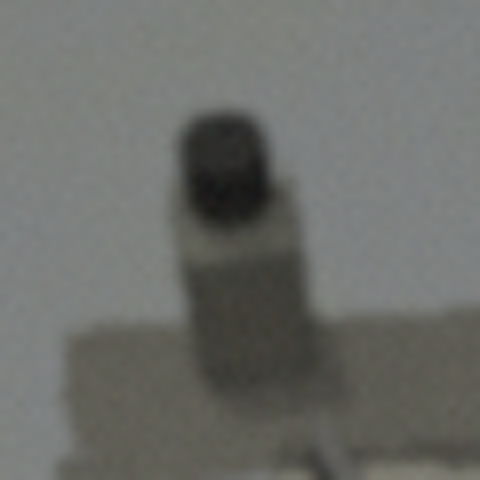

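```bash
python3 - <<'E'
from h import *
w=cam('wrist');sc=cam('scene')
print(pl(w,(302.5,210.75),.125), pl(sc,np.array([224,143])/8+[195,100],.125))
a,b=[pl(w,np.array(p)/4+[240,130],.086) for p in[(118,195),(300,140)]];d=b-a;print(np.linalg.norm(d),np.degrees(np.arctan2(d[1],d[0])))
E
```

```text
[ 0.46290069 -0.3135471   0.125     ] [ 0.46024637 -0.3122255   0.125     ]
0.04214258771582945 -30.28328404093262
```

```bash
python3 -m inch '[[[0,-15,-10],[0,0,0],62],[[1,-15,-30],[0,0,0],62],[[0,0,-40],[0,0,0],62],[[0,0,-40],[0,0,0],62],[[0,0,-30],[0,0,0],62],[[0,0,-15],[0,0,0],62],[[0,0,-8],[0,0,0],62],[[0,0,0],[0,0,0],62],[[0,0,0],[0,0,0],62]]'; python3 - <<'E'
from h import *
snap('wrist','w7')
E
```

```text
clock: 15.7
eef_pos: [0.4631, -0.3155, 0.0968]
orientation: [0.933, 0.361, 0.0, 0.001]
contact_force: [-0.3, -0.1, 0.6]
opening: 0.724
```

View pics/w7.png

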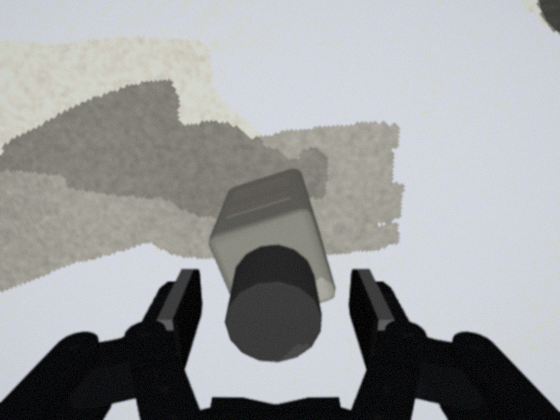

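```bash
python3 -m inch '[[[0,0,0],[0,0,0],50],[[0,0,0],[0,0,0],40],[[0,0,0],[0,0,0],30],[[0,0,0],[0,0,0],20],[[0,0,0],[0,0,0],20],[[0,0,8],[0,0,0],20],[[0,0,20],[0,0,0],20],[[0,0,40],[0,0,0],20],[[0,0,45],[0,0,0],20],[[0,0,45],[0,0,0],20],[[0,0,40],[0,0,0],20],[[0,0,20],[0,0,0],20]]'; python3 -m inch '[[[0,15,0],[0,0,0.04],20],[[1,30,0],[0,0,0.06],20],[[1,35,0],[0,0,0.07],20],[[1,35,0],[0,0,0.07],20],[[1,35,0],[0,0,0.07],20],[[1,35,0],[0,0,0.07],20],[[1,35,0],[0,0,0.07],20],[[1,35,0],[0,0,0.07],20],[[1,35,0],[0,0,0.07],20],[[1,25,0],[0,0,0.06],20],[[1,10,0],[0,0,0.05],20],[[1,4,0],[0,0,0],20]]'; python3 -m inch '[[[0,0,0],[0,0,0],20]]';python3 - <<'E'
from h import *
s=telemetry.observe();print(s['qpos'].round(2),s['eef_pos'])
snap('wrist','w8'); snap('scene','s8',(190,120,340,265),4)
E
```

```text
clock: 16.95
eef_pos: [0.4634, -0.3159, 0.3186]
orientation: [0.933, 0.36, 0.002, 0.002]
contact_force: [0.2, 0.1, -2.1]
opening: 0.403
clock: 18.15
eef_pos: [0.4724, 0.0153, 0.3133]
orientation: [0.751, 0.66, -0.001, -0.001]
contact_force: [-0.2, -0.4, -3.0]
opening: 0.401
clock: 18.25
eef_pos: [0.4731, 0.0135, 0.3137]
orientation: [0.753, 0.658, -0.001, -0.0]
contact_force: [0.4, -0.0, -2.2]
opening: 0.407
[-0.14  0.38  0.02  1.9  -0.01  0.87 -0.25] [0.47311119 0.01352101 0.31370739]
```

View pics/w8.png

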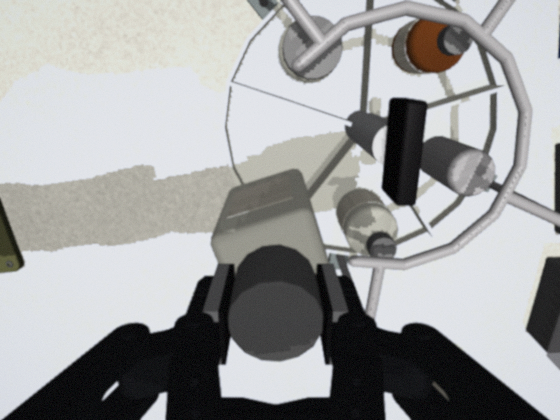

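View pics/s8.png

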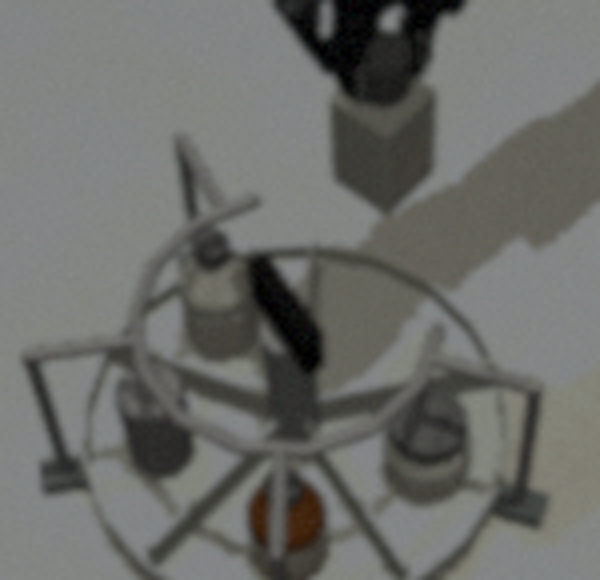

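```bash
python3 -m inch '[[[1,0,-20],[0,0,0],20],[[0,0,-40],[0,0,0],20],[[0,0,-40],[0,0,0],20],[[0,0,-35],[0,0,0],20],[[0,0,-25],[0,0,0],20],[[0,0,-15],[0,0,0],20],[[0,0,-7],[0,0,0],20],[[0,0,-4],[0,0,0],20],[[0,0,0],[0,0,0],20]]'; python3 -m inch '[[[0,0,-1],[0,0,0],20],[[0,0,-1],[0,0,0],20],[[0,0,0],[0,0,0],20]]'
```

```text
clock: 19.25
eef_pos: [0.475, 0.0134, 0.1285]
orientation: [0.753, 0.658, 0.0, 0.0]
contact_force: [-1.0, 0.3, -1.6]
opening: 0.403
clock: 19.55
eef_pos: [0.475, 0.014, 0.1267]
orientation: [0.753, 0.659, 0.0, 0.0]
contact_force: [-0.2, 0.7, -1.7]
opening: 0.407
```

```bash
python3 -m inch '[[[0,0,-1],[0,0,0],20],[[0,0,-1],[0,0,0],20],[[0,0,-1],[0,0,0],20],[[0,0,0],[0,0,0],20]]'; python3 -m inch '[[[0,0,-1],[0,0,0],20],[[0,0,0],[0,0,0],20]]';  python3 -m inch '[[[0,0,-1],[0,0,0],20],[[0,0,0],[0,0,0],20]]'
```

```text
clock: 19.95
eef_pos: [0.4746, 0.014, 0.1232]
orientation: [0.752, 0.659, -0.0, -0.0]
contact_force: [0.4, 0.2, -1.8]
opening: 0.402
clock: 20.15
eef_pos: [0.4747, 0.014, 0.1223]
orientation: [0.753, 0.659, 0.0, 0.0]
contact_force: [0.5, 0.1, -1.9]
opening: 0.402
clock: 20.35
eef_pos: [0.4747, 0.014, 0.1222]
orientation: [0.753, 0.659, 0.0, 0.0]
contact_force: [-2.5, -0.7, 9.5]
opening: 0.406
```

Contact: set on the floor. Releasing and rising.

```bash
python3 -m inch '[[[0,0,0.5],[0,0,0],38],[[0,0,0],[0,0,0],45],[[0,0,0],[0,0,0],60],[[0,0,0],[0,0,0],62],[[0,0,15],[0,0,0],62],[[0,0,40],[0,0,0],62],[[0,0,45],[0,0,0],62],[[0,0,40],[0,0,0],62],[[0,0,10],[0,0,0],62],[[0,0,0],[0,0,0],62]]'; python3 - <<'E'
from h import *
s=telemetry.observe();print(s['qpos'].round(2),s['eef_pos'])
snap('wrist','w9'); snap('scene','s9',(190,120,340,265),4)
E
```

```text
clock: 21.35
eef_pos: [0.4756, 0.0141, 0.2731]
orientation: [0.753, 0.659, 0.002, 0.001]
contact_force: [0.2, 0.5, -1.0]
opening: 0.727
[-0.14  0.43  0.02  1.96 -0.01  0.75 -0.25] [0.47562135 0.01405878 0.27314227]
```

View pics/w9.png

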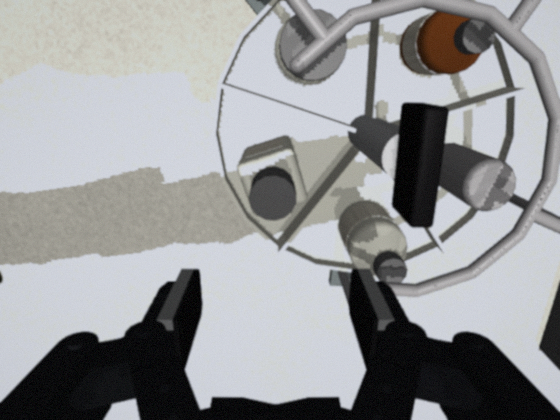

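View pics/s9.png

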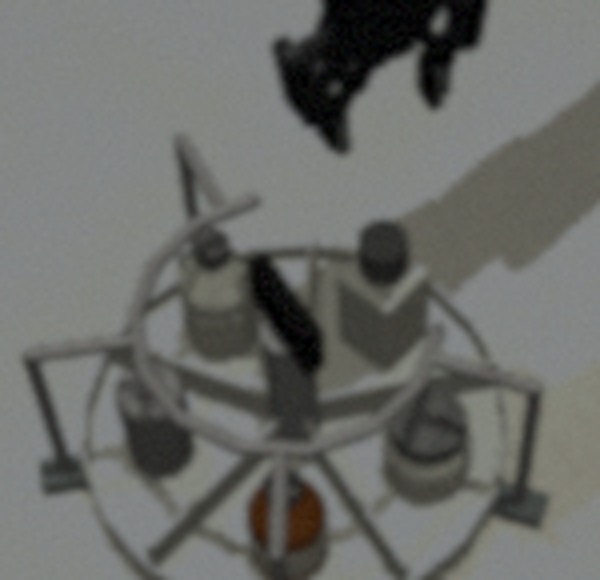

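The fresh bottle stands upright in the front compartment. Now back to the handle.

```bash
python3 -m inch '[[[25,5,0],[0,0,0],62],[[35,6,0],[0,0,0],62],[[27,5,0],[0,0,0],62],[[10,2,0],[0,0,0],62],[[0,0,-20],[0,0,0],55],[[0,0,-30],[0,0,0],50],[[0,0,-30],[0,0,0],45],[[0,0,-20],[0,0,0],40],[[0,0,-8],[0,0,0],40],[[0,0,0],[0,0,0],40]]';python3 -m inch '[[[0,0,0],[0,0,0],30],[[0,0,0],[0,0,0],20],[[0,0,0],[0,0,0],10],[[0,0,0],[0,0,0],10],[[0,0,0],[0,0,0],10]]'
```

```text
clock: 22.45
eef_pos: [0.5699, 0.0317, 0.162]
orientation: [0.753, 0.659, -0.002, -0.001]
contact_force: [-0.0, -0.0, 0.5]
opening: 0.47
clock: 22.95
eef_pos: [0.5726, 0.032, 0.165]
orientation: [0.753, 0.658, 0.001, 0.001]
contact_force: [-0.1, -0.0, 6.6]
opening: 0.178
```

```bash
python3 -m inch '[[[0,0,0],[0,0,0.04],10],[[0,0,0],[0,0,0.08],10],[[0,0,0],[0,0,0.1],10],[[0,0,0],[0,0,0.1],10],[[0,0,0],[0,0,0.1],10],[[0,0,0],[0,0,0.1],10],[[0,0,0],[0,0,0.1],10],[[0,0,0],[0,0,0.1],10]]'; python3 -c "
from h import *
print(telemetry.observe()['qpos'].round(2),telemetry.observe()['ft_torque'])"
```

```text
clock: 23.75
eef_pos: [0.5725, 0.032, 0.165]
orientation: [0.471, 0.882, 0.001, 0.001]
contact_force: [-1.0, -0.7, 6.3]
opening: 0.177
[-0.02  0.71 -0.19  1.79  0.21  0.66  0.26] [ 0.0177012   0.24655908 -0.20983085]
```

```bash
python3 -m inch '[[[0,0,0],[0,0,0.1],10],[[0,0,0],[0,0,0.1],10],[[0,0,0],[0,0,0.1],10],[[0,0,0],[0,0,0.1],10],[[0,0,0],[0,0,0.1],10],[[0,0,0],[0,0,0.1],10],[[0,0,0],[0,0,0.1],10],[[0,0,0],[0,0,0.1],10]]';  python3 -m inch '[[[0,0,0],[0,0,0.1],10],[[0,0,0],[0,0,0.1],10],[[0,0,0],[0,0,0.1],10],[[0,0,0],[0,0,0.06],10],[[0,0,0],[0,0,0.04],10],[[0,0,0],[0,0,0],10],[[0,0,0],[0,0,0],10]]';python3 -c "
from h import *
print(telemetry.observe()['qpos'].round(2),telemetry.observe()['ft_torque'])"
```

```text
clock: 24.55
eef_pos: [0.5725, 0.0319, 0.165]
orientation: [0.09, 0.996, 0.0, 0.001]
contact_force: [-0.8, -0.8, 6.4]
opening: 0.185
clock: 25.25
eef_pos: [0.5725, 0.0319, 0.165]
orientation: [-0.108, 0.994, -0.0, 0.001]
contact_force: [0.2, -0.4, 6.6]
opening: 0.18
[ 0.17  0.75 -0.54  1.78  0.54  0.76  1.14] [0.05920928 0.28977664 0.01294625]
```

```bash
python3 -m inch '[[[0,0,0],[0,0,0],30],[[0,0,0],[0,0,0],45],[[0,0,0],[0,0,0],60],[[0,0,0],[0,0,0],60],[[0,0,15],[0,0,0],60],[[0,0,35],[0,0,0],60],[[0,0,40],[0,0,0],60],[[0,0,30],[0,0,0],60],[[-20,0,0],[0,0,0],60],[[-20,0,0],[0,0,0],60],[[0,0,0],[0,0,0],60],[[0,0,0],[0,0,0],60]]'; python3 -m inch '[[[-30,0,0],[0,0,0],60],[[-30,0,0],[0,0,0],60],[[-30,0,0],[0,0,0],60],[[0,0,0],[0,0,0],60],[[0,0,0],[0,0,0],60]]'; python3 - <<'E'
from h import *
s=telemetry.observe();print(s['qpos'].round(2),s['eef_pos'])
snap('top','t10',(150,145,420,295),2.9); snap('scene','s10',(100,90,400,330),2.5)
E
```

```text
clock: 26.45
eef_pos: [0.532, 0.0318, 0.2839]
orientation: [-0.108, 0.994, -0.0, 0.0]
contact_force: [0.7, 0.3, -0.4]
opening: 0.701
clock: 26.95
eef_pos: [0.4428, 0.032, 0.284]
orientation: [-0.108, 0.994, 0.0, 0.001]
contact_force: [0.2, -1.0, -0.0]
opening: 0.701
[ 0.29  0.44 -0.67  2.    0.37  0.83  1.19] [0.44281758 0.03204604 0.28402204]
```

View pics/t10.png

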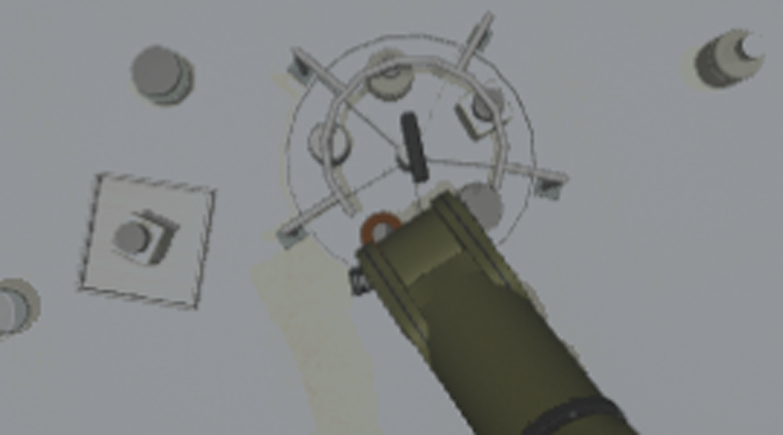

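View pics/s10.png

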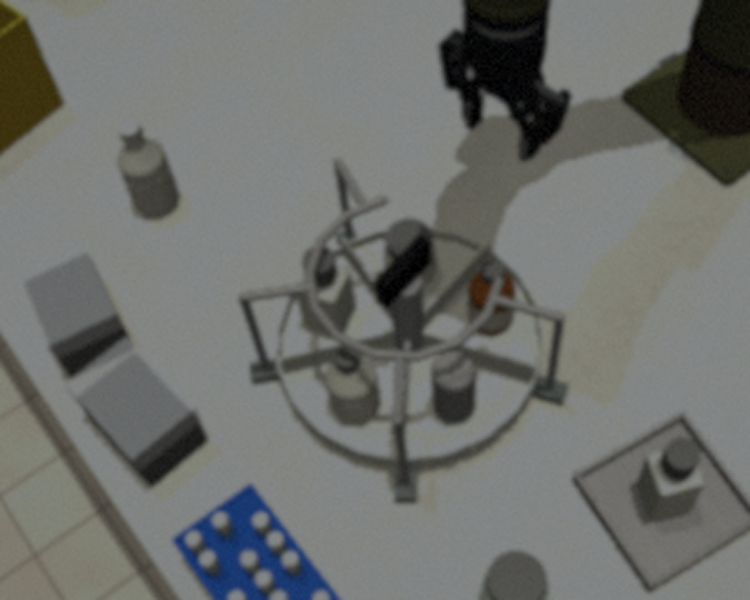

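The fresh bottle (top view, about (485,108)) is fully under the rail. The spent bottle is upright in the tray, and the gripper is clear of everything.

```bash
python3 -c "
from cell import job; print(job.hand_in())"
```

```text
the job is handed in; nothing more can be done
None
```

The job is done and handed in at about 27 s on the clock, well inside the 72 s limit; no verdict was reported.

- **Spent bottle:** I turned the carousel about +70° by its handle to bring this bottle to the front opening. I measured it about 6 mm from the middle. I then lifted it out by the cap, lowered it into the tray until it touched (12.5 N at most) and released it.
- **Fresh bottle:** I set it on the floor of the emptied compartment while that compartment was still in the opening, with about 10 N at contact. I then turned the carousel another +110°.
- **Last checks:** The final top and scene pictures show:
  - the fresh bottle upright about 110° from the front, fully under the rail between two posts;
  - the spent bottle upright in the tray;
  - the carousel bystanders upright in their compartments, with the squat jar partly hidden in the final pictures;
  - the bench items in view not visibly moved, judged by eye and not measured.
- **Measurement differences:** The camera estimates of the cap positions differed by up to about 4 mm for the spent bottle and about 5 mm for the fresh one, so I used in-between values. No check failed.

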